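Reset the centrifuge's cooling-water valve

ROBOT

A 6-joint arm with a two-finger parallel gripper is mounted at the origin on the work surface. World frame = base frame: x ahead of the robot, y to its left, z up, the work surface at z = 0. Lengths are in m, angles in degrees, forces in N, time in s.
With the tool pointing down it reaches from about 0.35 to 0.875 m from the base axis. Payload 4.2 kg.
Tool frame: the origin (TCP) lies at the very end of the fingers, on their centre line; the grasp point (between the pads) lies 19 mm behind it; z points along the fingers, y is the line along which they close (so a half turn about z gives the same grasp; the last joint's range is limited). The gripper opens to 87 mm and grips with 3 to 60 N. Pads are 19 mm wide; open, the fingers measure 117 mm over their backs; the gripper's body (75 mm by 190 mm) begins 51 mm behind the grasp point.
Start: joints at [-60.298, 22.042, 0.453, 0, -68.411, -14.817], TCP at [0.161, -0.604, 0.192] pointing down, gripper open.
Joint ranges: [-179.83, 179.83], [-69.29, 118.12], [-61.27, 80.66], [-181.25, 117.63], [-171.15, -9.14], [-177.46, 177.46]. Speed limits (degrees/s): [159.86, 159.86, 180, 180, 180, 180].

INTERFACE

Orientations are given as a 3x3 rotation matrix whose columns are the frame's x, y, z axes.
In Python, from station import sense, cams, r gives the robot as it stands. The module is installed in compiled form; this text tells all that it offers.
- The arm moves only by the tool step_arm, never from a script. Its argument "targets" is text: rows parted by semicolons, each of 4 numbers parted by spaces: the shift along the tool's x, y, z in cm, then the turn about the tool's z in degrees. In form: x y z turn; .... A call has 1 to 12 rows; each row shifts and turns the commanded pose from where the row before left it, along the tool's axes as they then stand; what a row does not reach is not made up. A row lasts 1/12 s, in which the tool goes at most 41.7 mm and 7.16 degrees, less where a joint would pass 70% of its speed; a pose out of reach is approached as far as the arm can. A call with a gripper value outside its range is refused whole. "claw" is the finger opening in cm, from 0 to 8.7, set as the call begins (left out, the last holds). The fingers move at their own pace and stop on an object; the grip force is fixed at half the most. Time passes only in rows, so rows that do not move let the fingers close. It gives the time, the measured TCP pose, the force, the opening and the grip force at its end, in the units of the state.
- sense(): the state, without advancing time (a new reading comes with each control period).
- cams.capture(name): name is "side" or "top" or "wrist"; returns a dict with "frame" (384x512x3 uint8, blue, green, red), "vertical_fov" (degrees; the focal length in pixels is half the picture's height over the tangent of half this angle, whatever the lens; pixels are square), "cx", "cy" (the principal point, pixels), "eye" and "rotation" of the camera in the world; the wrist camera has in their place "tool_from_camera" (4x4, takes a point from camera to tool coordinates, whose origin is the TCP and whose axes are the flange's). Camera axes: x right, y down, z forward; pixel columns grow to the right and rows downward; lengths in m; the calibration is good to about 2 mm. A picture is of the moment at which its call begins: read the wrist's pose just before it. There is no depth.
- r.finish_job(): hands the job in; it is judged then, once.
The state is a dict: "time_s": time; "joints": joint angles; "joint_velocities": joint speeds; "effort": joint torques, N m; "tcp_pos": TCP position; "ee_rot": TCP orientation; "wrist_force": force on the tool from outside, world axes, zero at the start; "moment": the same for the moment, N m; "gripper_width": opening from 0.0 (shut) to 1.0 (fully open); "gripper_force": force on a finger pad.
Only numpy, scipy, OpenCV 4.12 (cv2) and the standard library are available. Lean on these libraries where they do the work, as an engineer would, in place of code of your own. Each camera call takes 0.05 s, during which the arm holds its last target. There are 200 camera calls.

TASK

The cooling-water valve for the centrifuge has to be set again, but a tall bottle stands in the way of its crank: first stand the bottle upright in the grey drip tray. Then, by the crank handle, close the valve all the way to its stop (clockwise seen from above) and back it off two full turns. Finish there with the gripper still gripping the handle; do not tip the bottle, and leave the other things where they are.

Things in the scene. Friction and masses are not known exactly. Their poses are not given: they have to be found in the camera images.
- valve: Brass valve fixed to the bench, its stem upright; origin on the bench on the stem's axis, z up. A 36 mm radius foot, body 44 mm wide; two copper pipes leave along its own +y and -y, turning down into the bench 95 mm from the axis (all under 45 mm high). It does not move.
- wheel (a joint): Turn of the hand wheel, rad, counted over several turns: 0 = fully closed, at the rigid stop; grows as it opens (counter-clockwise seen from above), up to 31.4 (five turns). Start: 1.0 to 5.1. At value q the crank handle lies in the direction (yaw of the valve + pi + q), so at 0 on the valve's own -x side. Turning takes about 4 N at the handle; the wheel stays where it is left.
- hub (a point): Top of the hub nut of the dark steel hand wheel, on its axis, 88 mm above the bench. The wheel's rim is 51 mm in outer radius, its top 78 mm above the bench; a flat arm runs out past the rim to the upright crank handle, 62 mm from the axis.
- grip: Crank handle: upright black round sleeve, 22 mm in diameter, 48 mm long, that spins freely on its pin, so that it can be held with a fixed hand while it is carried round. Origin at the centre of its lower end, 80 mm above the bench; z up, top at 128 mm. Its own x and y turn with the sleeve and mean nothing.
- bottle: The obstacle: tall white bottle, 52 mm in diameter, with a round yellow cap 40 mm in diameter from 120 to 150 mm above its foot; 0.15 to 0.31 kg, loose. Origin at the centre of its underside, z up. It stands on the bench on the valve's -x side, 80 to 91 mm from the axis, in the path of the crank handle.
- tray: Grey plastic drip tray fixed to the bench, 200 mm (its x) by 160 mm (its y), 22 mm high, walls and floor 5 mm thick, empty. Origin at the centre of its underside. It stands to the left or the right of the valve.
- rack: Bystander: black rack 120 by 80 mm with six capped tubes, 117 mm high; origin at the centre of its underside.
- jar: Bystander: squat clear jar with yellow lid, 60 mm in diameter, 65 mm high; origin at the centre of its underside.
- beaker: Bystander: open glass beaker, 66 mm in diameter, 85 mm high; origin at the centre of its underside.
Things that resemble listed ones, but are neither listed nor needed, are in the scene too. Of the things like the bottle, leave any that is orange or pink; of the rest the larger one is meant.

How it is judged:
By the outcome, as a careful person would: the job done as asked, in the order asked, and still so for the second after the job is handed in, while the arm keeps its last pose, push and grip.
It also fails if it takes over 72 s, if anything falls off the work surface, if the arm or the gripper's body presses on something with over 40 N, if the wrist force passes 120 N, or if a joint passes its speed limit or range.

## Working session

There is one attempt and no reset: what is moved stays moved. The work goes in short steps, Python scripts to look and compute and a tool call to move; the robot and the scene stay as the last step left them, time stands still between calls to the robot, and variables do not carry over. Pictures are saved under pics/ and viewed, at most 10 in all, crops included, and the job is handed in when it is done.

Besides the shell and the picture viewer there is one more tool, called after "Emit:" as name(argument=value, ...) on one line, values as JSON. step_arm: Moves the arm, as the interface text tells. Its arguments: {"type":"object","properties":{"targets":{"type":"string"},"claw":{"type":"number"}},"required":["targets"]}

```bash
mkdir -p pics
cat > h.py <<'E'
import numpy as np,cv2
from station import sense,cams,r
def cap(n,save=None):
    s=sense();c=cams.capture(n);f=c["frame"]
    if save: cv2.imwrite('pics/'+save,f)
    c["f"]=f.shape[0]/2/np.tan(np.radians(c["vertical_fov"])/2)
    if n=="wrist":
        T=np.array(c["tool_from_camera"]);R=np.array(s["ee_rot"])
        c["rotation"]=R@T[:3,:3];c["eye"]=R@T[:3,3]+np.array(s["tcp_pos"])
    return c
def ray(c,u,v):
    d=np.array([(u-c["cx"])/c["f"],(v-c["cy"])/c["f"],1.]);d=np.array(c["rotation"])@d
    return np.array(c["eye"]),d
def plane(c,u,v,z):
    e,d=ray(c,u,v);return e+d*(z-e[2])/d[2]
def proj(c,p):
    q=np.array(c["rotation"]).T@(np.array(p)-np.array(c["eye"]));return c["cx"]+c["f"]*q[0]/q[2],c["cy"]+c["f"]*q[1]/q[2]
def tri(c1,p1,c2,p2):
    a,d=ray(c1,*p1);b,e=ray(c2,*p2);s=np.linalg.lstsq(np.c_[d,-e],b-a,rcond=None)[0]
    x,y=a+d*s[0],b+e*s[1];return (x+y)/2,np.linalg.norm(x-y)
E
python3 - <<'E'
from h import *
s=sense();print(s)
a=cap("top","top1.png");b=cap("side","side1.png")
for c in(a,b):print(c["eye"],np.array(c["rotation"]).round(3).tolist(),c["f"],c["cx"],c["cy"])
E
```

```text
{'time_s': 0.0, 'joints': array([-6.02976298e+01,  2.20899407e+01,  3.80205199e-01, -2.88378756e-02,
       -6.84097451e+01, -1.48164098e+01]), 'joint_velocities': array([-0.00290798,  0.03788101, -0.11490675,  0.00314331, -0.00805755,
        0.0142973 ]), 'effort': array([-3.73790372e-04, -3.90667427e+01,  1.87404406e+01,  4.21973571e+00,
        1.07786429e-02, -1.98288667e-04]), 'tcp_pos': array([ 0.1604065 , -0.60338286,  0.1905716 ]), 'ee_rot': array([[-9.66486718e-01, -2.56715855e-01, -6.26735505e-04],
       [-2.56716607e-01,  9.66484562e-01,  2.04319506e-03],
       [ 8.12096239e-05,  2.13561430e-03, -9.99997716e-01]]), 'wrist_force': array([ 0.35628573, -0.43758777, -0.39940347]), 'moment': array([-0.01513717, -0.02111039,  0.00943087]), 'gripper_force': 0.0, 'gripper_width': 0.997416683415245}
[ 0.43788074 -0.0245983   1.10076862] [[0.002, -0.996, 0.093], [-0.999, 0.001, 0.033], [-0.033, -0.093, -0.995]] 409.22714958859626 255.82638292104969 192.23255364780547
[ 0.10404734 -0.44920953  0.5568436 ] [[0.702, -0.441, 0.559], [-0.712, -0.422, 0.561], [-0.012, -0.792, -0.61]] 354.112005850762 253.26945676220615 196.66276698193755
```

View pics/top1.png

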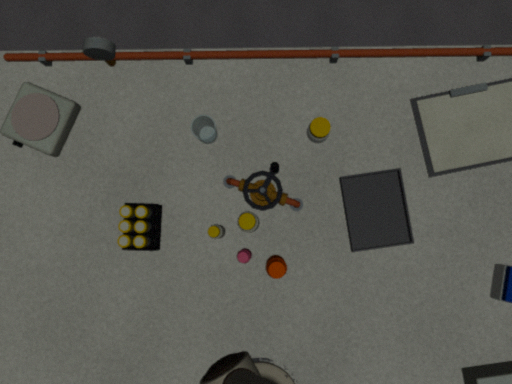

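View pics/side1.png

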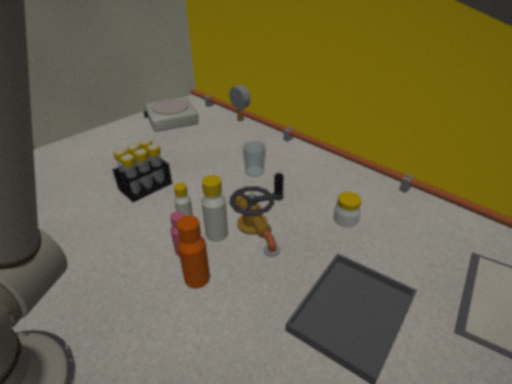

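Top view: the yellow bottle candidates are the larger white bottle with its cap at (248,221) and a small white one at (215,231). The orange bottle is at (277,267) and the pink one at (243,256). The larger white bottle fits, as it stands on the valve's -x side. The tray is at (376,210), the hub at about (263,190) and the handle at (275,167). In the side view the bottle cap is at (212,187) and the handle at (279,186). Next I'll measure these and confirm with a crop.

```bash
cat > m.py <<'E'
from h import *
def blobs(m,mn=15):
    n,l,st,ce=cv2.connectedComponentsWithStats(m.astype(np.uint8));return [(ce[i].round(1).tolist(),st[i].tolist()) for i in range(1,n) if st[i][4]>=mn]
if __name__=="__main__":
    a=cap("top");b=cap("side")
    A,B=a["frame"],b["frame"]
    for nm,c in(("top",a),("side",b)):
        h=cv2.cvtColor(c["frame"],cv2.COLOR_BGR2HSV)
        print(nm,"yellow",blobs((h[...,0]>20)&(h[...,0]<32)&(h[...,1]>180)&(h[...,2]>110),40))
        print(nm,"black",blobs((h[...,2]<28),25))
        print(nm,"copper",blobs((h[...,0]<14)&(h[...,1]>130)&(h[...,2]>60),15))
    g=cv2.cvtColor(A,cv2.COLOR_BGR2GRAY)
    m=((g>35)&(g<85)).astype(np.uint8);m[:, :325]=0;m[:150]=0;m[270:]=0;m[:,425:]=0
    cs=max(cv2.findContours(m,0,1)[0],key=cv2.contourArea);rc=cv2.minAreaRect(cs);print("tray",rc)
    for z in(0,.022):print(plane(a,*rc[0],z),[plane(a,*p,z).round(3)[:2].tolist() for p in cv2.boxPoints(rc)])
    t=cv2.resize(A[140:290,180:330],(600,600),interpolation=cv2.INTER_CUBIC)
    cv2.imwrite("pics/crop1.png",cv2.convertScaleAbs(t,alpha=1.5))
E
python3 m.py
```

```text
top yellow [([320.1, 126.2], [311, 118, 19, 18, 204]), ([246.4, 220.9], [240, 214, 14, 15, 122]), ([213.0, 231.3], [209, 227, 9, 9, 46])]
top black [([99.9, 54.5], [84, 49, 30, 12, 153]), ([481.0, 57.3], [477, 56, 10, 4, 28]), ([17.5, 143.5], [13, 141, 10, 6, 31]), ([264.4, 186.7], [243, 162, 39, 48, 443]), ([404.0, 205.0], [397, 170, 15, 72, 131]), ([149.7, 226.1], [124, 204, 38, 46, 748]), ([132.0, 233.6], [125, 231, 15, 8, 49]), ([505.4, 283.1], [503, 267, 6, 33, 77]), ([223.0, 365.8], [201, 352, 46, 31, 517]), ([488.7, 369.7], [464, 362, 48, 19, 213]), ([245.0, 377.7], [223, 368, 51, 16, 388]), ([469.7, 380.4], [465, 377, 11, 7, 29])]
top copper [([312.7, 52.8], [115, 48, 397, 11, 2523]), ([45.0, 55.9], [4, 53, 86, 7, 499]), ([234.5, 182.1], [230, 179, 10, 8, 54]), ([292.2, 202.0], [285, 198, 15, 9, 77]), ([276.7, 268.4], [266, 258, 21, 21, 301])]
side yellow [([369.1, 83.5], [187, 0, 325, 217, 45889]), ([129.5, 154.7], [115, 147, 31, 15, 79]), ([211.0, 181.1], [203, 176, 17, 11, 157]), ([179.6, 186.8], [175, 184, 11, 7, 63]), ([349.5, 199.3], [339, 193, 22, 14, 242])]
side black [([140.1, 182.7], [115, 163, 55, 37, 533]), ([278.3, 184.0], [276, 175, 6, 19, 100]), ([14.0, 362.8], [9, 353, 10, 20, 34])]
side copper [([197.5, 93.1], [191, 90, 14, 7, 43]), ([222.4, 103.5], [209, 97, 28, 15, 108]), ([262.9, 120.2], [241, 111, 45, 20, 183]), ([348.2, 155.2], [290, 130, 114, 50, 638]), ([462.5, 202.3], [410, 178, 102, 49, 752]), ([192.0, 251.5], [176, 215, 33, 73, 1641]), ([268.9, 239.4], [262, 230, 13, 21, 138])]
tray ((375.87841796875, 209.770263671875), (78.4183120727539, 64.2800064086914), 80.53767395019531)
[ 0.49340268 -0.30838814  0.        ] [[0.583, -0.209], [0.612, -0.379], [0.405, -0.406], [0.377, -0.239]]
[ 0.49229302 -0.30271631  0.022     ] [[0.581, -0.205], [0.608, -0.372], [0.406, -0.398], [0.378, -0.235]]
```

View pics/crop1.png

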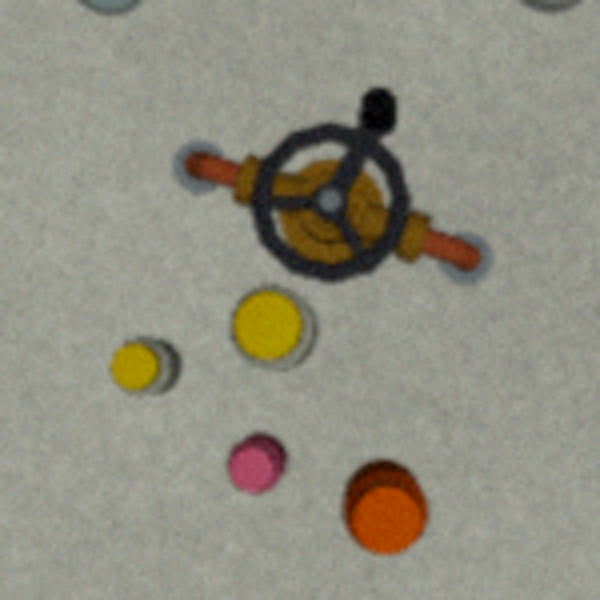

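The crop confirms it: the larger white bottle's cap is at crop (268,325), which is top (247,221). The hub is at (330,200), the handle top at about (379,104), and the pipe flanges at (198,167) and (464,258).

Run:
```python
from h import *
a=cap("top");b=cap("side")
P=lambda x,y:(180+x/4-.4,140+y/4-.4)
hub=plane(a,*P(330,200),.088);cap_=plane(a,*P(268,325),.15);ht=plane(a,*P(379,102),.128)
f1=plane(a,*P(198,166),.0);f2=plane(a,*P(464,258),.0)
print("hub",hub,"rim",plane(a,*P(331,201),.078),"flanges",f1,f2,(f1+f2)/2,np.linalg.norm(f1-f2))
d=f1-f2;print("yaw",np.degrees(np.arctan2(-d[0],d[1])))
print("cap",cap_,"dist",np.linalg.norm((cap_-hub)[:2]));print("side cap",proj(b,cap_))
print("handle",ht,np.linalg.norm((ht-hub)[:2]),np.degrees(np.arctan2(*(ht-hub)[1::-1])),proj(b,ht))
print("handle tri",tri(a,P(379,102),b,(278.5,175.5)))
print("cap tri",tri(a,P(268,325),b,(212,180)))
print("orange",plane(a,*P(386,518),.15),"small",plane(a,*P(135,367),.11),"pink",plane(a,*P(257,463),.09))
m=cap("wrist","w1.png")
```

```text
hub [ 0.53916319 -0.00655231  0.088     ] rim [ 0.53953117 -0.00700217  0.078     ] flanges [0.57131453 0.08464835 0.        ] [ 0.50865507 -0.09501427  0.        ] [ 0.5399848  -0.00518296  0.        ] 0.19027576097684515
yaw -19.22681998817125
cap [0.46012268 0.02831053 0.15      ] dist 0.08638761838085023
side cap (np.float64(211.1369829693074), np.float64(178.73443256952575))
handle [ 0.5942065  -0.03665542  0.128     ] 0.062737256944431 -28.674194428025146 (np.float64(278.9018726998806), np.float64(173.330713110846))
handle tri (array([ 0.59467614, -0.0362457 ,  0.12199824]), np.float64(0.0013742117076580322))
cap tri (array([0.46080432, 0.02803752, 0.14660148]), np.float64(0.0015178955765286712))
orange [ 0.34989153 -0.03976381  0.15      ] small [0.43563872 0.1110003  0.11      ] pink [0.37720852 0.03807937 0.09      ]
```

Emit:
step_arm(targets="0 0 0 5;0 0 0 5;0 0 0 4.9;-1.5 3.1 0 0;-1.5 3.1 0 0;-1.5 3.1 0 0;-1.5 3.1 0 0;-1.5 3.1 0 0;-1.5 3.1 0 0;-1.5 3.1 0 0;-1.5 3.1 0 0;-1.5 3.1 0 0", claw=8.7)

```text
time_s: 1.35
tcp_pos: [0.296, -0.3236, 0.1919]
ee_rot: [[-1.0, 0.001, 0.001], [0.001, 1.0, -0.0], [-0.001, -0.0, -1.0]]
wrist_force: [2.0, 0.6, 1.6]
gripper_width: 1.003
gripper_force: 0.0
```

Emit:
step_arm(targets="-1.5 3.1 0 0;-1.5 3.1 0 0;-1.5 3.1 0 0;-1.5 3.1 0 0;-1.5 3.1 0 0;-1.5 3.1 0 0;-1.5 3.1 0 0;-1.5 3.1 0 0;-1 2 0 0;0 0 0 0;0 0 0 0")

```text
time_s: 2.27
tcp_pos: [0.426, -0.0561, 0.1916]
ee_rot: [[-1.0, -0.002, -0.0], [-0.002, 1.0, 0.0], [0.0, 0.0, -1.0]]
wrist_force: [-0.5, -0.1, -0.6]
gripper_width: 1.0
gripper_force: 0.0
```

Emit:
step_arm(targets="-1.1 2.8 0 0;-1.1 2.8 0 0;-1.2 2.8 0 0;0 0 0 0;0 0 0 0")

```text
time_s: 2.68
tcp_pos: [0.4596, 0.027, 0.1915]
ee_rot: [[-1.0, -0.0, -0.001], [-0.0, 1.0, -0.0], [0.001, -0.0, -1.0]]
wrist_force: [0.1, -0.8, 0.7]
gripper_width: 0.998
gripper_force: 0.0
```

Run:
```python
from m import *
c=cap("wrist","w2.png");h=cv2.cvtColor(c["frame"],cv2.COLOR_BGR2HSV)
print(sense()["tcp_pos"],c["eye"])
for ce,st in blobs((h[...,0]>18)&(h[...,0]<34)&(h[...,1]>150)&(h[...,2]>80),100): print(ce,st,plane(c,*ce,.15))
```

```text
[0.45918169 0.02627637 0.19145357] [0.38102921 0.02812398 0.38424978]
[345.7, 160.9] [330, 147, 32, 29, 711] [0.4269061  0.09802148 0.15      ]
[258.9, 198.2] [220, 173, 63, 50, 1841] [0.45841324 0.02854123 0.15      ]
[505.7, 207.7] [498, 193, 14, 30, 296] [0.46664212 0.23570401 0.15      ]
[188.3, 217.0] [183, 210, 12, 17, 138] [ 0.47525526 -0.03134134  0.15      ]
[242.4, 228.8] [221, 219, 40, 21, 364] [0.48609682 0.01440161 0.15      ]
[276.2, 242.3] [272, 232, 10, 22, 129] [0.49885693 0.04366375 0.15      ]
[427.2, 283.9] [417, 257, 16, 46, 298] [0.54055066 0.18208013 0.15      ]
[88.0, 293.0] [84, 283, 12, 20, 105] [ 0.55059711 -0.12897852  0.15      ]
[430.8, 323.1] [356, 314, 155, 17, 1646] [0.58371035 0.19265786 0.15      ]
```

View pics/w2.png

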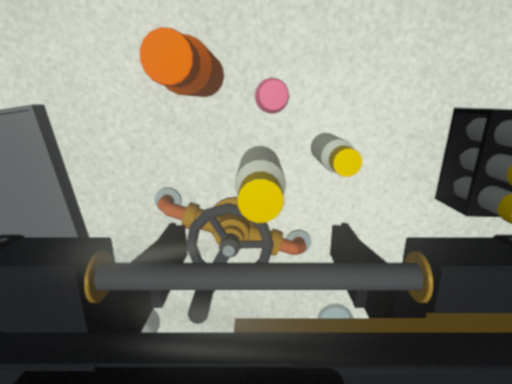

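Wrist view: cap top at (261,201), centred between the fingers, the small bottle at (346,161) and the wheel at (230,240). The cap ray gives (0.460, 0.029), which agrees with the top view. Descending to grip the cap.

Emit:
step_arm(targets="0 0.2 2.5 0;0 0 2.5 0;0 0 1.8 0;0 0 0 0;0 0 0 0")

```text
time_s: 3.15
tcp_pos: [0.459, 0.0275, 0.1235]
ee_rot: [[-1.0, 0.002, -0.002], [0.002, 1.0, -0.001], [0.002, -0.001, -1.0]]
wrist_force: [-0.2, 0.8, 1.0]
gripper_width: 0.998
gripper_force: 0.0
```

Emit:
step_arm(targets="0 0 0 0;0 0 0 0;0 0 0 0;0 0 0 0;0 0 0 0;0 0 0 0;0 0 0 0;0 0 0 0", claw=2.5)

```text
time_s: 3.82
tcp_pos: [0.4597, 0.029, 0.1237]
ee_rot: [[-1.0, 0.0, 0.0], [0.0, 1.0, 0.0], [-0.0, 0.0, -1.0]]
wrist_force: [-0.1, -0.9, -0.3]
gripper_width: 0.478
gripper_force: 0.0
```

Emit:
step_arm(targets="0 0 0 0;0 0 0 0;0 0 0 0;0 0 0 0")

```text
time_s: 4.15
tcp_pos: [0.4597, 0.0289, 0.1236]
ee_rot: [[-1.0, 0.0, -0.0], [0.0, 1.0, -0.0], [0.0, -0.0, -1.0]]
wrist_force: [-0.1, -0.1, 0.3]
gripper_width: 0.296
gripper_force: 0.0
```

Run:
```python
from m import *
c=cap("side");w=cap("wrist")
i=cv2.resize(c["frame"][100:300,100:350],(500,400));j=cv2.resize(w["frame"],(300,225));k=np.zeros((400,800,3),np.uint8);k[:,:500]=i;k[:225,500:]=j
cv2.imwrite("pics/s3.png",k)
```

```text
(no output)
```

View pics/s3.png

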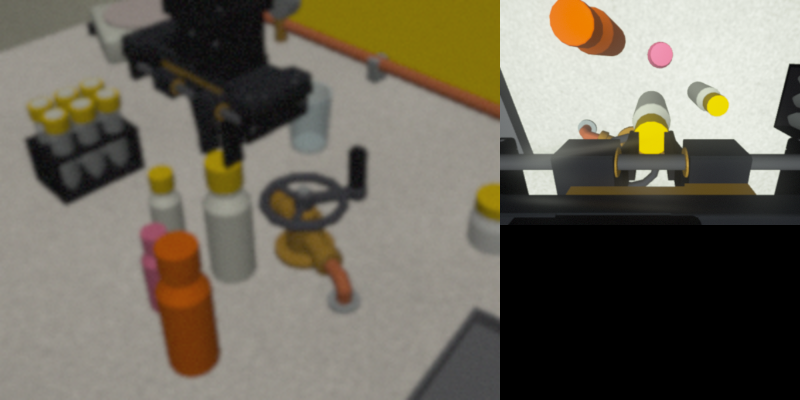

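Run:
```python
from m import *
s=sense();print(s["tcp_pos"],s["ee_rot"],s["gripper_width"],s["wrist_force"],s["gripper_force"])
for n in("side","wrist","top"):
    c=cap(n)
    print(n,[np.round(proj(c,p),1).tolist() for p in [(.4597,.029,.1236),(.4597,.042,.1236),(.4597,.016,.1236),(.46,.0285,.15),(.44,.0285,.15),(.48,.0285,.15)]])
    if n=="side": A=c["frame"][130:230,170:270]
    if n=="wrist":B=c["frame"][130:330,180:380]
B=cv2.resize(B,(400,400),interpolation=2);A=cv2.resize(A,(400,400),interpolation=2)
cv2.imwrite("pics/s4.png",cv2.convertScaleAbs(np.hstack([A,B]),alpha=1.5))
```

```text
[0.45974427 0.02894287 0.12364925] [[-9.99999970e-01  2.46617078e-04 -1.18441321e-05]
 [ 2.46616961e-04  9.99999970e-01  9.87643269e-06]
 [ 1.18465675e-05  9.87351143e-06 -1.00000000e+00]] 0.28993360117964595 [-0.54964027  0.21364853  0.17118753] 0.0
side [[211.8, 189.2], [207.8, 186.7], [216.0, 191.8], [211.0, 178.7], [203.3, 182.9], [218.5, 174.7]]
wrist [[256.8, 218.4], [275.4, 218.4], [238.2, 218.4], [255.8, 235.1], [255.7, 204.4], [255.9, 263.9]]
top [[246.9, 221.3], [241.5, 221.3], [252.4, 221.3], [246.5, 220.9], [246.5, 229.6], [246.6, 212.3]]
```

View pics/s4.png

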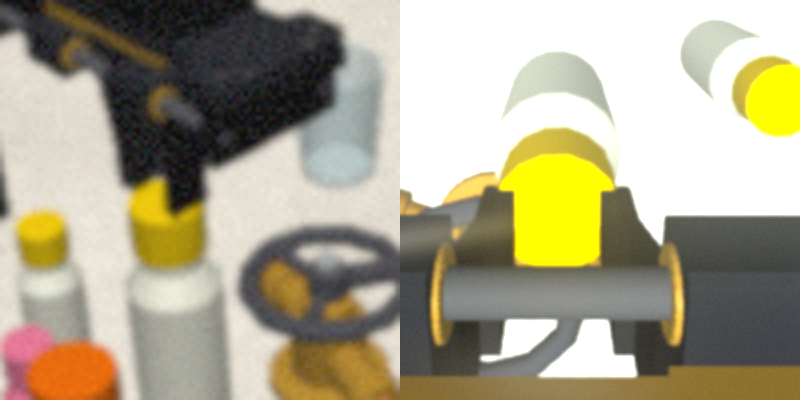

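Run:
```python
from m import *
s=cap("side");w=cap("wrist")
print(w["tool_from_camera"],w["f"],w["eye"])
print(tri(s,(212.5,181.2),w,(223.5,224)))
for z in(.11,.1236,.135,.15,.16):
  print(z,[np.round(proj(c,(x,y,z)),1).tolist() for c in(s,w) for x,y in((.450,.006),(.469,.006),(.45,.016),(.45,.042))])
```

```text
[[ 5.94790814e-05 -9.56912858e-01 -2.90375237e-01  7.87461279e-02]
 [ 9.99999729e-01  2.69813693e-04 -6.84318434e-04  1.15100445e-03]
 [ 7.33180324e-04 -2.90375117e-01  9.56912616e-01 -1.92729362e-01]
 [ 0.00000000e+00  0.00000000e+00  0.00000000e+00  1.00000000e+00]] 296.4681943942102 [0.38098219 0.03008467 0.31637821]
(array([0.44903323, 0.00994621, 0.15842146]), np.float64(0.00014004434408503404))
0.11 [[216.0, 201.2], [223.0, 197.1], [212.9, 199.2], [204.8, 193.9], [225.6, 199.1], [226.4, 223.0], [239.2, 199.1], [274.6, 199.1]]
0.1236 [[215.5, 196.0], [222.6, 191.9], [212.3, 193.9], [204.2, 188.6], [223.5, 205.3], [224.4, 230.6], [238.0, 205.3], [275.7, 205.3]]
0.135 [[215.1, 191.4], [222.2, 187.4], [211.8, 189.4], [203.7, 184.2], [221.5, 211.2], [222.5, 237.7], [236.8, 211.2], [276.6, 211.2]]
0.15 [[214.5, 185.3], [221.8, 181.3], [211.2, 183.3], [202.9, 178.1], [218.6, 220.0], [219.8, 248.3], [235.1, 220.1], [278.1, 220.1]]
0.16 [[214.1, 181.2], [221.4, 177.2], [210.8, 179.1], [202.4, 174.0], [216.3, 226.8], [217.6, 256.4], [233.8, 226.8], [279.2, 226.8]]
```

Side and wrist rays meet at the fingertips at z≈0.157 (residual 0.1 mm), while the reported TCP is at 0.124. So the real finger ends sit about 3 cm above the reported TCP, and they closed just over the cap. The bottle did not move. I'll reopen, go lower and grip again.

Emit:
step_arm(targets="0 0 -0.5 0;0 0 0 0;0 0 0 0;0 0 0 0;0 0 0 0;0 0 0 0;0 0 0 0;0 0 0 0", claw=8.7)

```text
time_s: 5.17
tcp_pos: [0.4597, 0.0289, 0.1286]
ee_rot: [[-1.0, 0.0, -0.0], [0.0, 1.0, -0.0], [0.0, -0.0, -1.0]]
wrist_force: [-0.5, 0.2, -0.2]
gripper_width: 0.809
gripper_force: 0.0
```

Emit:
step_arm(targets="0 0 0.9 0;0 0 0.9 0;0 0 0.9 0;0 0 0.9 0;0 0 0 0;0 0 0 0")

```text
time_s: 5.67
tcp_pos: [0.4592, 0.0286, 0.0917]
ee_rot: [[-1.0, 0.0, -0.002], [0.0, 1.0, -0.001], [0.002, -0.001, -1.0]]
wrist_force: [-0.3, -0.2, -0.2]
gripper_width: 0.999
gripper_force: 0.0
```

Run:
```python
from m import *
s=sense();print(s["tcp_pos"],s["gripper_width"],s["wrist_force"])
A=cap("side")["frame"][130:230,170:270];B=cap("wrist")["frame"][130:330,150:350]
B=cv2.resize(B,(400,400),interpolation=2);A=cv2.resize(A,(400,400),interpolation=2)
cv2.imwrite("pics/s5.png",cv2.convertScaleAbs(np.hstack([A,B]),alpha=1.5))
```

```text
[0.45920581 0.02864452 0.09171737] 0.9986573910291936 [-0.25780383 -0.21352407 -0.20736367]
```

View pics/s5.png

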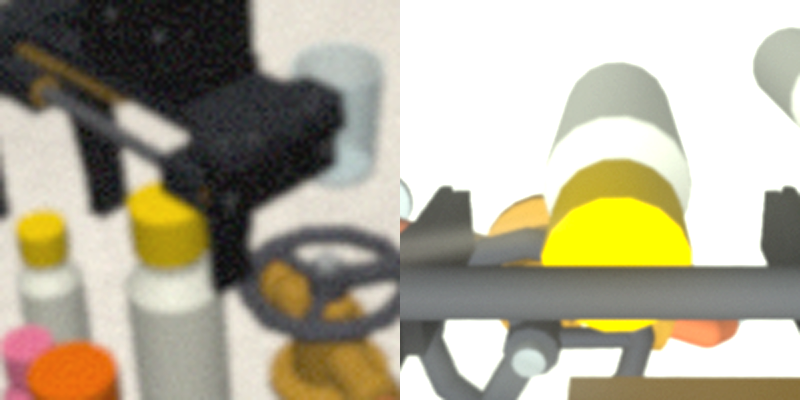

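Side crop: the fingers now flank the cap, with the near tip at (235,288) around neck level, and no contact force. Gripping.

Emit:
step_arm(targets="0 0 0 0;0 0 0 0;0 0 0 0;0 0 0 0;0 0 0 0;0 0 0 0;0 0 0 0;0 0 0 0;0 0 0 0;0 0 0 0;0 0 0 0;0 0 0 0", claw=2.5)

```text
time_s: 6.77
tcp_pos: [0.4597, 0.0289, 0.0927]
ee_rot: [[-1.0, 0.0, -0.0], [0.0, 1.0, -0.0], [0.0, -0.0, -1.0]]
wrist_force: [0.3, -0.6, 0.3]
gripper_width: 0.453
gripper_force: 30.0
```

Emit:
step_arm(targets="0 0 -0.5 0;0 0 -1 0;0 0 -1.5 0;0 0 -1.5 0;0 0 -1.5 0;0 0 -1.5 0;0 0 -1.5 0;0 0 -1.5 0;0 0 -1.5 0;0 0 -0.7 0;0 0 -0.3 0;0 0 0 0")

```text
time_s: 7.77
tcp_pos: [0.4595, 0.029, 0.2227]
ee_rot: [[-1.0, 0.0, -0.0], [0.0, 1.0, 0.001], [0.0, 0.001, -1.0]]
wrist_force: [-0.0, -0.5, -3.6]
gripper_width: 0.455
gripper_force: 30.0
```

Emit:
step_arm(targets="0 -1 0 0;-0.3 -2 0 0;-0.3 -2.5 0 0;-0.3 -2.5 0 0;-0.3 -2.5 0 0;-0.3 -2.5 0 0;-0.3 -2.5 0 0;-0.3 -2.5 0 0;-0.3 -2.5 0 0;-0.3 -2.5 0 0;-0.3 -2.5 0 0;-0.1 -2.5 0 0")

```text
time_s: 8.77
tcp_pos: [0.4898, -0.2526, 0.2209]
ee_rot: [[-1.0, 0.001, -0.003], [0.001, 1.0, 0.001], [0.003, 0.001, -1.0]]
wrist_force: [0.8, 0.4, -2.4]
gripper_width: 0.452
gripper_force: 30.0
```

Emit:
step_arm(targets="0 -2.5 0 0;0 -1.7 0 0;0 -0.7 0 0;0 0 0 0;0 0 0 0;0 0 0 0")

```text
time_s: 9.27
tcp_pos: [0.4903, -0.2993, 0.2221]
ee_rot: [[-1.0, -0.0, -0.001], [-0.0, 1.0, 0.001], [0.001, 0.001, -1.0]]
wrist_force: [0.1, 0.1, -2.5]
gripper_width: 0.448
gripper_force: 30.0
```

Run:
```python
from m import *
s=sense();print(s["tcp_pos"],s["gripper_width"],s["wrist_force"])
a=cap("top");A=a["frame"][140:290,250:450];B=cap("side")["frame"][150:384,200:450]
B=cv2.resize(B,(400,374),interpolation=2);A=cv2.resize(A,(400,300),interpolation=2)
k=np.zeros((374,800,3),np.uint8);k[:300,:400]=A;k[:,400:]=B
cv2.imwrite("pics/s6.png",cv2.convertScaleAbs(k,alpha=1.5))
```

```text
[ 0.49030539 -0.29930351  0.22211735] 0.4483032840566251 [ 0.13754873  0.062691   -2.50171903]
```

View pics/s6.png

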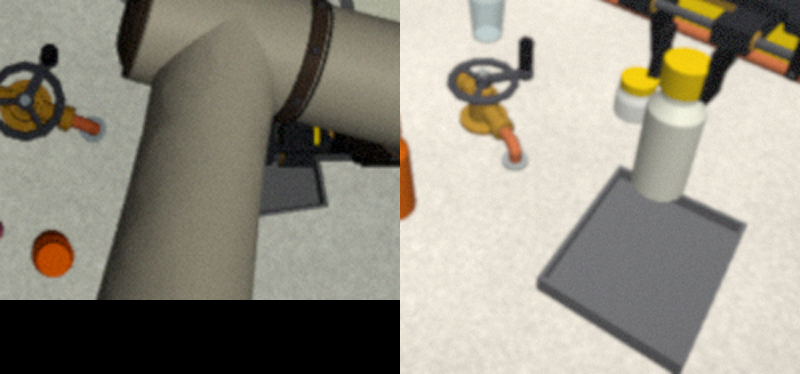

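The bottle hangs upright in the grip, foot at side crop (660,190), above the tray. Weight reads about 2.5 N. Lowering.

Emit:
step_arm(targets="0 0 1 0;0 0 1.5 0;0 0 1.5 0;0 0 1.5 0;0 0 1.5 0;0 0 1.5 0;0 0 1.5 0;0 0 1 0;0 0 0.5 0;0 0 0.3 0;0 0 0 0;0 0 0 0")

```text
time_s: 10.37
tcp_pos: [0.4912, -0.3002, 0.1053]
ee_rot: [[-1.0, -0.0, 0.001], [-0.0, 1.0, -0.001], [-0.001, -0.001, -1.0]]
wrist_force: [-0.1, 0.1, -2.5]
gripper_width: 0.453
gripper_force: 30.0
```

Emit:
step_arm(targets="0 0 0.2 0;0 0 0.2 0;0 0 0.1 0;0 0 0.1 0;0 0 0 0;0 0 0 0")

```text
time_s: 10.87
tcp_pos: [0.4906, -0.3001, 0.0987]
ee_rot: [[-1.0, 0.0, 0.0], [0.0, 1.0, -0.0], [-0.0, -0.0, -1.0]]
wrist_force: [-0.5, 0.1, -2.7]
gripper_width: 0.453
gripper_force: 30.0
```

Emit:
step_arm(targets="0 0 0.1 0;0 0 0.05 0;0 0 0 0;0 0 0 0")

```text
time_s: 11.2
tcp_pos: [0.491, -0.3003, 0.0977]
ee_rot: [[-1.0, 0.0, 0.001], [0.0, 1.0, -0.0], [-0.001, -0.0, -1.0]]
wrist_force: [-0.2, 0.4, -0.0]
gripper_width: 0.446
gripper_force: 30.0
```

The weight is off, so the bottle is standing on the tray floor. Releasing.

Emit:
step_arm(targets="0 0 0 0;0 0 0 0;0 0 0 0;0 0 0 0;0 0 0 0;0 0 0 0;0 0 0 0;0 0 0 0", claw=8.7)

```text
time_s: 11.87
tcp_pos: [0.4906, -0.3001, 0.0971]
ee_rot: [[-1.0, 0.0, -0.0], [0.0, 1.0, 0.0], [0.0, 0.0, -1.0]]
wrist_force: [0.6, -0.2, 0.4]
gripper_width: 0.953
gripper_force: 0.0
```

Emit:
step_arm(targets="0 0 -1 0;0 0 -1.5 0;0 0 -2 0;0 0 -2 0;0 0 -2 0;0 0 -2 0;0 0 -1.5 0;0 0 -1 0;0 0 0 0")

```text
time_s: 12.62
tcp_pos: [0.4919, -0.3007, 0.2303]
ee_rot: [[-1.0, 0.0, 0.005], [0.0, 1.0, -0.002], [-0.005, -0.002, -1.0]]
wrist_force: [0.1, 0.0, -0.2]
gripper_width: 1.002
gripper_force: 0.0
```

Emit:
step_arm(targets="-0.8 2.2 0 0;-0.8 2.2 0 0;-0.9 2.2 0 0;-0.8 2.2 0 0;-0.9 2.2 0 0;-0.8 2.2 0 0;-0.9 2.2 0 0;-0.9 2.2 0 0;-0.9 2.2 0 0;-0.9 2.2 0 0;-0.9 2.2 0 0;-0.9 2.2 0 0")

```text
time_s: 13.62
tcp_pos: [0.5944, -0.035, 0.2259]
ee_rot: [[-1.0, 0.0, -0.002], [0.0, 1.0, -0.0], [0.002, -0.0, -1.0]]
wrist_force: [-0.6, -0.1, 1.0]
gripper_width: 0.997
gripper_force: 0.0
```

Emit:
step_arm(targets="0 0 2 0;0 0 2 0;0 0 2 0;0 0 0 0;0 0 0 0")

```text
time_s: 14.03
tcp_pos: [0.5937, -0.0363, 0.1656]
ee_rot: [[-1.0, 0.0, -0.004], [0.0, 1.0, -0.001], [0.004, -0.001, -1.0]]
wrist_force: [-0.1, 0.4, 0.4]
gripper_width: 1.002
gripper_force: 0.0
```

Run:
```python
from m import *
s=sense();print(s["tcp_pos"],s["gripper_width"],s["wrist_force"])
w=cap("wrist");A=w["frame"];B=cap("side")["frame"]
print([np.round(proj(w,p),1).tolist() for p in [(.594,-.0363,.128),(.594,-.0363,.08),(.5394,-.0065,.088)]])
B=cv2.resize(B,(400,300),interpolation=2);A=cv2.resize(A,(400,300),interpolation=2)
cv2.imwrite("pics/s7.png",cv2.convertScaleAbs(np.hstack([A,B]),alpha=1.5))
```

```text
[ 0.59372095 -0.03633287  0.1656415 ] 1.0023372641114712 [-0.12281446  0.44323899  0.42304783]
[[257.1, 201.5], [257.3, 185.7], [290.4, 129.6]]
```

View pics/s7.png

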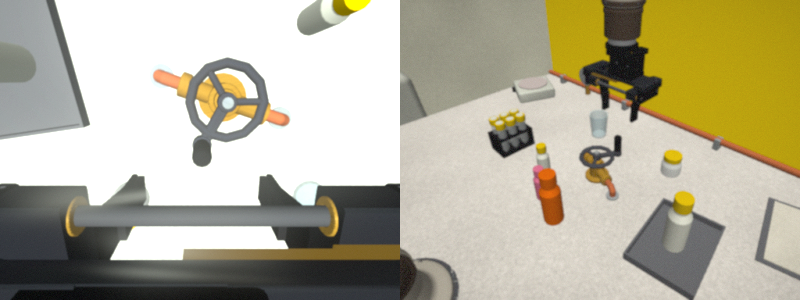

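The bottle stands upright in the tray, at side crop (678,225). The wrist view shows the handle top at full-size (258,201), against a predicted (257,201), so it is centred. Descending on the handle.

Emit:
step_arm(targets="0 0 1.5 0;0 0 1.5 0;0 0 1.5 0;0 0 1.5 0;0 0 1.2 0;0 0 1 0;0 0 0.7 0;0 0 0.4 0;0 0 0 0;0 0 0 0")

```text
time_s: 14.97
tcp_pos: [0.5952, -0.0362, 0.0748]
ee_rot: [[-1.0, 0.0, 0.001], [0.0, 1.0, -0.0], [-0.001, -0.0, -1.0]]
wrist_force: [0.0, 0.1, 0.4]
gripper_width: 0.999
gripper_force: 0.0
```

Emit:
step_arm(targets="0 0 0 0;0 0 0 0;0 0 0 0;0 0 0 0;0 0 0 0;0 0 0 0;0 0 0 0;0 0 0 0;0 0 0 0;0 0 0 0;0 0 0 0;0 0 0 0", claw=1.2)

```text
time_s: 15.97
tcp_pos: [0.5947, -0.0363, 0.0742]
ee_rot: [[-1.0, 0.0, 0.0], [0.0, 1.0, -0.0], [-0.0, -0.0, -1.0]]
wrist_force: [0.1, -1.7, 0.3]
gripper_width: 0.24
gripper_force: 30.0
```

Emit:
step_arm(targets="0 0 0 0;0 0 0 0;0 0 0 0;0 0 0 0")

```text
time_s: 16.3
tcp_pos: [0.5947, -0.0363, 0.0741]
ee_rot: [[-1.0, 0.0, -0.0], [0.0, 1.0, -0.0], [0.0, -0.0, -1.0]]
wrist_force: [0.4, -2.0, -0.8]
gripper_width: 0.244
gripper_force: 30.0
```

```bash
cat > arc.py <<'E'
import numpy as np,sys
C=np.array([float(sys.argv[5]),float(sys.argv[6])]) if len(sys.argv)>5 else np.array([.5394,-.0065])
t0,st,n,R=map(float,sys.argv[1:5])
prev=C+R*np.array([np.cos(np.radians(t0)),np.sin(np.radians(t0))]);print(prev);rows=[]
for k in range(1,int(n)+1):
    t=np.radians(t0+st*k);p=C+R*np.array([np.cos(t),np.sin(t)])
    d=np.round((p-prev)*100,2);prev=prev+d/100;rows.append(f"{-d[0]:g} {d[1]:g} 0 0")
for i in range(0,len(rows),12):print(";".join(rows[i:i+12]))
E
python3 arc.py -28.3 -10 18 .0625
```

```text
[ 0.59442983 -0.03613051]
0.6 -0.91 0 0;0.75 -0.79 0 0;0.87 -0.65 0 0;0.97 -0.49 0 0;1.05 -0.32 0 0;1.08 -0.12 0 0;1.09 0.06 0 0;1.06 0.25 0 0;1 0.43 0 0;0.91 0.6 0 0;0.79 0.75 0 0;0.65 0.87 0 0
0.49 0.97 0 0;0.31 1.05 0 0;0.13 1.08 0 0;-0.06 1.09 0 0;-0.25 1.06 0 0;-0.43 1 0 0
```

Emit:
step_arm(targets="0.6 -0.91 0 0;0.75 -0.79 0 0;0.87 -0.65 0 0;0.97 -0.49 0 0;1.05 -0.32 0 0;1.08 -0.12 0 0")

```text
time_s: 16.8
tcp_pos: [0.5415, -0.0685, 0.0742]
ee_rot: [[-1.0, 0.001, 0.003], [0.001, 1.0, 0.002], [-0.003, 0.002, -1.0]]
wrist_force: [3.7, 8.0, -3.8]
gripper_width: 0.241
gripper_force: 30.0
```

Emit:
step_arm(targets="1.09 0.06 0 0;1.06 0.25 0 0;1 0.43 0 0;0.91 0.6 0 0;0.79 0.75 0 0;0.65 0.87 0 0")

```text
time_s: 17.3
tcp_pos: [0.4878, -0.0392, 0.0742]
ee_rot: [[-1.0, 0.0, 0.006], [0.0, 1.0, 0.001], [-0.006, 0.001, -1.0]]
wrist_force: [8.5, 0.2, -8.6]
gripper_width: 0.24
gripper_force: 30.0
```

Emit:
step_arm(targets="0.49 0.97 0 0;0.31 1.05 0 0;0.13 1.08 0 0;-0.06 1.09 0 0;0 0 0 0;0 0 0 0")

```text
time_s: 17.8
tcp_pos: [0.4792, 0.003, 0.0742]
ee_rot: [[-1.0, -0.001, 0.004], [-0.001, 1.0, 0.001], [-0.004, 0.001, -1.0]]
wrist_force: [5.7, 2.5, -7.1]
gripper_width: 0.244
gripper_force: 30.0
```

Emit:
step_arm(targets="-0.1 0.3 0 0;0 0 0 0;-0.1 0.3 0 0;0 0 0 0;0 0 0 0")

```text
time_s: 18.22
tcp_pos: [0.4799, 0.0073, 0.0742]
ee_rot: [[-1.0, 0.0, 0.001], [0.0, 1.0, -0.001], [-0.001, -0.001, -1.0]]
wrist_force: [5.4, -1.7, -4.1]
gripper_width: 0.239
gripper_force: 30.0
```

Emit:
step_arm(targets="-0.1 0.3 0 0;0 0 0 0;-0.1 0.3 0 0;0 0 0 0;0 0 0 0")

```text
time_s: 18.63
tcp_pos: [0.4814, 0.0129, 0.0741]
ee_rot: [[-1.0, 0.0, 0.0], [0.0, 1.0, -0.002], [-0.0, -0.002, -1.0]]
wrist_force: [3.9, -3.5, -3.6]
gripper_width: 0.239
gripper_force: 30.0
```

Emit:
step_arm(targets="-0.1 0.3 0 0;0 0 0 0;0 0 0 0")

```text
time_s: 18.88
tcp_pos: [0.4817, 0.0142, 0.0741]
ee_rot: [[-1.0, -0.0, -0.002], [-0.0, 1.0, -0.005], [0.002, -0.005, -1.0]]
wrist_force: [4.6, -10.1, -2.9]
gripper_width: 0.239
gripper_force: 30.0
```

Emit:
step_arm(targets="-0.1 0.3 0 0;0 0 0 0;0 0 0 0")

```text
time_s: 19.13
tcp_pos: [0.4815, 0.0145, 0.0741]
ee_rot: [[-1.0, -0.0, -0.005], [-0.0, 1.0, -0.009], [0.005, -0.009, -1.0]]
wrist_force: [5.6, -19.9, -2.3]
gripper_width: 0.241
gripper_force: 30.0
```

The stop is reached: y stays at 0.0145 while the force climbs to 20 N, at angle 160° against an expected 160.8°. Now two turns counter-clockwise.

```bash
python3 arc.py 160.5 10 36 .0622 .5398 -.0065
```

```text
[0.4811677  0.01426279]
0.27 -1.05 0 0;0.09 -1.08 0 0;-0.11 -1.08 0 0;-0.29 -1.04 0 0;-0.46 -0.98 0 0;-0.63 -0.89 0 0;-0.78 -0.76 0 0;-0.89 -0.61 0 0;-0.99 -0.45 0 0;-1.05 -0.27 0 0;-1.08 -0.09 0 0;-1.08 0.11 0 0
-1.04 0.29 0 0;-0.98 0.46 0 0;-0.88 0.63 0 0;-0.76 0.78 0 0;-0.62 0.89 0 0;-0.45 0.99 0 0;-0.27 1.05 0 0;-0.08 1.08 0 0;0.1 1.08 0 0;0.29 1.04 0 0;0.47 0.98 0 0;0.63 0.88 0 0
0.77 0.76 0 0;0.89 0.62 0 0;0.99 0.45 0 0;1.05 0.27 0 0;1.08 0.08 0 0;1.08 -0.1 0 0;1.05 -0.29 0 0;0.97 -0.47 0 0;0.89 -0.63 0 0;0.76 -0.77 0 0;0.61 -0.89 0 0;0.45 -0.99 0 0
```

Emit:
step_arm(targets="0.15 -0.3 0 0;0.1 -0.25 0 0;0 0 0 0")

```text
time_s: 19.38
tcp_pos: [0.4816, 0.0136, 0.0742]
ee_rot: [[-1.0, 0.001, 0.002], [0.001, 1.0, -0.001], [-0.002, -0.001, -1.0]]
wrist_force: [6.1, -3.8, -6.2]
gripper_width: 0.238
gripper_force: 30.0
```

Emit:
step_arm(targets="0.27 -1.05 0 0;0.09 -1.08 0 0;-0.11 -1.08 0 0;-0.29 -1.04 0 0;-0.46 -0.98 0 0;-0.63 -0.89 0 0;-0.78 -0.76 0 0;-0.89 -0.61 0 0;-0.99 -0.45 0 0;-1.05 -0.27 0 0;-1.08 -0.09 0 0;-1.08 0.11 0 0")

```text
time_s: 20.38
tcp_pos: [0.5477, -0.0679, 0.074]
ee_rot: [[-1.0, 0.001, -0.007], [0.001, 1.0, -0.001], [0.007, -0.001, -1.0]]
wrist_force: [-4.3, 0.7, 4.8]
gripper_width: 0.242
gripper_force: 30.0
```

Emit:
step_arm(targets="-1.04 0.29 0 0;-0.98 0.46 0 0;-0.88 0.63 0 0;-0.76 0.78 0 0;-0.62 0.89 0 0;-0.45 0.99 0 0;-0.27 1.05 0 0;-0.08 1.08 0 0;0.1 1.08 0 0;0.29 1.04 0 0;0.47 0.98 0 0;0.63 0.88 0 0")

```text
time_s: 21.38
tcp_pos: [0.5865, 0.0355, 0.0741]
ee_rot: [[-1.0, -0.0, -0.0], [-0.0, 1.0, -0.0], [0.0, -0.0, -1.0]]
wrist_force: [0.2, -4.6, 0.5]
gripper_width: 0.245
gripper_force: 30.0
```

Emit:
step_arm(targets="0.77 0.76 0 0;0.89 0.62 0 0;0.99 0.45 0 0;1.05 0.27 0 0;1.08 0.08 0 0;1.08 -0.1 0 0;1.05 -0.29 0 0;0.97 -0.47 0 0;0.89 -0.63 0 0;0.76 -0.77 0 0;0.61 -0.89 0 0;0.45 -0.99 0 0")

```text
time_s: 22.38
tcp_pos: [0.4831, 0.0172, 0.0742]
ee_rot: [[-1.0, -0.0, 0.007], [-0.0, 1.0, 0.004], [-0.007, 0.004, -1.0]]
wrist_force: [7.1, 1.8, -6.8]
gripper_width: 0.242
gripper_force: 30.0
```

One turn done with small forces; the second follows.

Emit:
step_arm(targets="0.27 -1.05 0 0;0.09 -1.08 0 0;-0.11 -1.08 0 0;-0.29 -1.04 0 0;-0.46 -0.98 0 0;-0.63 -0.89 0 0;-0.78 -0.76 0 0;-0.89 -0.61 0 0;-0.99 -0.45 0 0;-1.05 -0.27 0 0;-1.08 -0.09 0 0;-1.08 0.11 0 0")

```text
time_s: 23.38
tcp_pos: [0.5488, -0.0678, 0.074]
ee_rot: [[-1.0, 0.001, -0.007], [0.001, 1.0, -0.001], [0.007, -0.001, -1.0]]
wrist_force: [-4.1, 0.8, 4.6]
gripper_width: 0.24
gripper_force: 30.0
```

Emit:
step_arm(targets="-1.04 0.29 0 0;-0.98 0.46 0 0;-0.88 0.63 0 0;-0.76 0.78 0 0;-0.62 0.89 0 0;-0.45 0.99 0 0;-0.27 1.05 0 0;-0.08 1.08 0 0;0.1 1.08 0 0;0.29 1.04 0 0;0.47 0.98 0 0;0.63 0.88 0 0")

```text
time_s: 24.38
tcp_pos: [0.5866, 0.0355, 0.0741]
ee_rot: [[-1.0, -0.0, -0.0], [-0.0, 1.0, -0.001], [0.0, -0.001, -1.0]]
wrist_force: [-1.8, -7.2, 1.7]
gripper_width: 0.239
gripper_force: 30.0
```

Emit:
step_arm(targets="0.77 0.76 0 0;0.89 0.62 0 0;0.99 0.45 0 0;1.05 0.27 0 0;1.08 0.08 0 0;1.08 -0.1 0 0;1.05 -0.29 0 0;0.97 -0.47 0 0;0.89 -0.63 0 0;0.76 -0.77 0 0;0.61 -0.89 0 0;0.45 -0.99 0 0")

```text
time_s: 25.38
tcp_pos: [0.4834, 0.0178, 0.0742]
ee_rot: [[-1.0, -0.001, 0.007], [-0.001, 1.0, 0.004], [-0.007, 0.004, -1.0]]
wrist_force: [4.4, 2.1, -5.3]
gripper_width: 0.241
gripper_force: 30.0
```

Emit:
step_arm(targets="0 0 0 0;0 0 0 0;0 0 0 0")

```text
time_s: 25.63
tcp_pos: [0.4826, 0.0161, 0.0742]
ee_rot: [[-1.0, -0.0, 0.004], [-0.0, 1.0, 0.001], [-0.004, 0.001, -1.0]]
wrist_force: [4.7, -3.5, -4.4]
gripper_width: 0.244
gripper_force: 30.0
```

Emit:
step_arm(targets="0.08 -0.2 0 0;0 0 0 0;0 0 0 0;0 0 0 0")

```text
time_s: 25.97
tcp_pos: [0.4821, 0.0146, 0.0742]
ee_rot: [[-1.0, -0.0, 0.004], [-0.0, 1.0, 0.002], [-0.004, 0.002, -1.0]]
wrist_force: [5.7, 1.2, -7.0]
gripper_width: 0.24
gripper_force: 30.0
```

Run:
```python
from m import *
s=sense();print(s["tcp_pos"],s["gripper_width"],s["wrist_force"],s["gripper_force"])
B=cap("side")["frame"];B=cv2.resize(B,(800,600),interpolation=2)
cv2.imwrite("pics/s8.png",cv2.convertScaleAbs(B,alpha=1.5))
```

```text
[0.48211753 0.01460884 0.07421854] 0.2398387196739165 [ 5.70568981  1.18124183 -7.01581127] 29.99681389890611
```

View pics/s8.png

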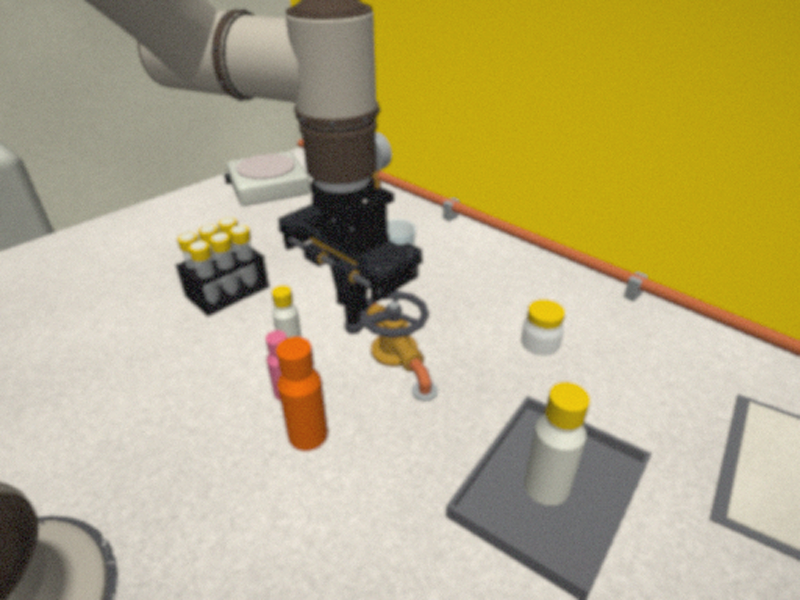

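The bottle stands upright in the tray at (553,450), the gripper holds the handle at (355,315), and the bystanders are where they were. The angle matches the stop position to within 1°. Handing in.

```bash
python3 -c "
from station import r
print(r.finish_job())"
```

```text
the job is handed in; nothing more can be done
None
```

The bottle stands upright in the drip tray; I closed the valve to its stop, backed it off two full turns (within about 1° by the measured tool position), and handed the job in at about 26 s with the gripper still holding the handle.

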